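# Make the label printer ready after a roll change

## Robot

A 6-joint arm with a two-finger parallel gripper is mounted at the origin on the work surface. World frame = base frame: x ahead of the robot, y to its left, z up, the work surface at z = 0. Lengths are in m, angles in rad, forces in N, time in s.
With the tool pointing down it reaches from about 0.375 to 0.9 m from the base axis. Payload 3.1 kg.
Tool frame: the origin (TCP) lies midway between the tips of the shut fingers; the grasp point (between the pads) lies 19 mm behind it; z points along the fingers, y is the direction in which the jaws open and shut (so a half turn about z gives the same grasp; the last joint's range is limited). The gripper opens to 87 mm and grips with 3 to 60 N. Pads are 19 mm wide; open, the fingers measure 117 mm over their backs; the gripper's body (75 mm by 190 mm) begins 51 mm behind the grasp point.
Start: joints at [-1.47, 0.527, 1.433, -0, 1.181, -0.178], TCP at [0.172, -0.601, 0.223] pointing down, gripper open.
Joint ranges: [-3.08, 3.08], [-0.75, 2.2], [0.22, 2.44], [-1.43, 4.57], [0, 2.65], [-2.85, 2.85]. Speed limits (rad/s): [2.79, 2.79, 3.14, 3.14, 3.14, 3.14].

## Interface

Orientations are given as a unit quaternion [x, y, z, w].
In Python, from rig import robot gives the robot as it stands.
- The arm moves only by the tool move_arm, never from a script. Its argument "rows" is one flat list of numbers, 7 for each row, row after row: the shift along the world's x, y, z in mm, then the turn, a rotation vector about the world's x, y, z in rad, then the closure, from 0 (fully open) to 1 (shut). A call has 1 to 12 rows; each row shifts and turns the commanded pose from where the row before left it; what a row does not reach is not made up. A row lasts 1/10 s, in which the tool goes at most 50 mm and 8.59 degrees, less where a joint would pass 70% of its speed; a pose out of reach is approached as far as the arm can. A call with a gripper value outside its range is refused whole. The fingers move at their own pace and stop on an object; "grip_force" is the grip in N (left out, the last holds). Time passes only in rows, so rows that do not move let the fingers close. It gives the time, the measured TCP pose, the force and the opening at its end, in the units of the state.
- robot.get_obs(): the state, without advancing time (a new reading comes with each control period).
- robot.camera(name): name is "scene" or "top" or "wrist"; returns a dict with "color" (384x512x3 uint8, red, green, blue), "z_map" (384x512 float32, m along the optical axis (not along the pixel's ray), 0 where there is no reading), "camera_matrix" (3x3 intrinsics, pixels), "distortion" ([k1, k2, p1, p2, k3] as OpenCV has them; the pictures are not rectified), "R" (3x3) and "t" (3): a world point X has camera coordinates R X + t; the wrist camera has in their place "tool_from_camera" (4x4, takes a point from camera to tool coordinates, whose origin is the TCP and whose axes are the flange's). Camera axes: x right, y down, z forward; pixel columns grow to the right and rows downward; lengths in m; the calibration is good to about 2 mm. A picture is of the moment at which its call begins: read the wrist's pose just before it.
- robot.hand_in(): hands the job in, once; it reports no verdict.
Trained networks look in the newest picture that a camera, given by its name, has taken for a name from the list of things; names that differ only in an ending like _2 or _b are one class to them, and where a whole thing is asked for, a point or a joint stands for the part that bears it (a point fixed in the world has none). Each returns a list of dicts, best first, with "conf" (0 to 1); they miss things now and then, are a little off and sometimes report something else, mostly with a low value. They report only what shows in the picture. A call takes as long as a camera call.
- robot.search_frame(camera, thing): "at" ([column, row] in pixels, amid what is visible of it).
- robot.spot_point(camera, thing): "at" ([column, row] in pixels: a listed point, or the origin of a listed thing).
The state is a dict: "time": time; "q": joint angles; "joint_velocities": joint speeds; "joint_torque": joint torques, N m; "position": TCP position; "tool_rot": TCP orientation; "ft_force": force on the tool from outside, world axes, zero at the start; "moment": the same for the moment, N m; "grip_width": finger opening in m.
Only numpy, scipy, OpenCV 4.12 (cv2) and the standard library are available. Lean on these libraries where they do the work, as an engineer would, in place of code of your own. Each camera call takes 0.05 s, during which the arm holds its last target.

## Task

The label printer on the packing bench has a new roll in it and its cover is still up. Push the cover down until it is fully shut, then switch the printer on by pressing the raised end of the red rocker, the end with the white bar, fully down, and then press the round green feed key all the way in, keep it in for two seconds so that the printer measures the new labels, and let it come back out. Only press and push with the fingertips: leave the yellow cancel key alone, lift nothing, and leave the goods and tools around the printer where they lie.

Things in the scene. Friction and masses are not known exactly. Their poses are not given: they have to be found in the camera images.
- printer: Pale grey label printer, 250 mm long (its x), 235 wide (its y); it cannot slide. Origin: centre of its underside, on the bench. Its x points from front to rear, z up; its front faces roughly to the robot. Its right side (-y) is a fixed level deck 69 mm wide, 150 mm above the bench, with, front to rear: green feed key, yellow cancel key, lamps, red rocker. The rest of the top is the hinged cover.
- cover (a joint): Opening angle of the dark grey printer cover, rad: 0 is fully shut (against its stop), it starts 0.4 to 0.8 (raised at the front, hinged at the rear) and can go to 1.25. A stiff hinge keeps the cover wherever it is left; about 2 to 3 N downwards near its front edge moves it down. The cover weighs 0.25 kg.
- cover_hinge (a point): Middle of the cover's hinge line, at the printer's rear, 110 mm above the bench, 112 mm behind the printer's origin and 34 mm to its left (+y of the printer). The hinge line runs along the printer's y.
- cover_strip (a point): Point on the cover's flat upper face, middle of the pale strip along its front edge; moves with the cover. When shut it lies 213 mm in front of the hinge line and 40 mm above it (150 mm above the bench). The cover is 161 mm wide and ends 18 mm in front of this point; its upper face runs from there straight back to above the hinge line.
- power (a joint): Angle of the red power rocker, rad: 0 is off (its front end, with the white bar, stands up), 0.4 is on (that end is down). Stiff: it stays wherever it is left, so press it fully down to its stop; about 2 to 3 N on its end tips it.
- power_on_end (a point): Top of the rocker's front (on) end, 2 mm inside the end; moves with it. The rocker is 33 mm long (along the printer's x), 22 wide; its pivot is 45 mm behind and 83 mm to the right of the printer's origin, this point 14 mm in front of the pivot. Its height above the bench is about 161 mm when off, 155 when on. The black 40 x 28 mm bezel round it is 152.5 mm high.
- feed (a joint): Travel of the round green feed key, m: 0 out, 0.004 fully in. A spring pushes it out (1.8 N at the start of the stroke, 4.6 N fully in); it comes back when let go.
- feed_top (a point): Centre of the top face of the round green feed key, 24 mm in diameter, 6.5 mm proud of the deck when out, 90 mm in front and 83 mm to the right of the printer's origin. It is pressed straight down.
- cancel (a joint): Travel of the square yellow cancel key, m: 0 out, 0.004 fully in. Not to be pressed.
- cancel_top (a point): Centre of the top face of the square yellow cancel key, 22 x 22 mm, 6.5 mm proud of the deck, 50 mm behind the feed key.
- label_roll_mid (a point): Bystander: spare roll of white labels standing on end, 100 mm in diameter, 102 mm high; point at its centre, half-way up.
- tape_roll_mid (a point): Bystander: roll of brown packing tape lying flat, 104 mm in diameter, 48 mm high; point at its centre, half-way up.
- red_carton_mid (a point): Bystander: red and white goods carton, 110 x 70 x 45 mm high; point at its centre.
- orange_carton_mid (a point): Bystander: orange goods carton, 85 x 65 x 55 mm high; point at its centre.
- cutter_mid (a point): Bystander: teal box cutter lying in front of the printer, 157 mm long (its x), 22 mm wide, 18 mm high; point 7 mm above the bench.
- bow_handle_mid (a point): Bystander: steel bow handle for a cupboard, lying in front of the printer, 150 mm long (its x), 12 mm wide, 34 mm high; point half-way up.

How it is judged:
On the way, in this order (a step that is already met when the one before it is completed fails the run):
1. the cover is pushed fully shut (value of joint cover below 0.04 rad), for 0.1 s.
2. the power rocker is tipped to on (value of joint power above 0.3 rad), for 0.1 s.
3. the green feed key is kept in for two seconds (1.8 s is enough) (value of joint feed above 0.0025 m), for 1.8 s.
At the end, for the whole second after the job is handed in: The cover is shut (within 0.04 rad, about 2 degrees), the rocker is on (over 0.30 of 0.4 rad), the feed and cancel keys are out (within 1 mm) and each of the six loose things is within 25 mm of where it lay (value of joint cover below 0.04 rad and value of joint power above 0.3 rad and value of joint each of feed, cancel below 0.001 m and distance of each of label_roll_mid, tape_roll_mid, red_carton_mid, orange_carton_mid, cutter_mid, bow_handle_mid from where it was at the start of the episode below 0.025 m); the robot touches nothing.
It fails at once if the rocker is switched on while the cover is still open (value of joint power above 0.25 rad and value of joint cover above 0.08 rad).
It fails at once if the feed key is pressed before the cover is shut and the printer is on (value of joint feed above 0.002 m and (value of joint cover above 0.08 rad or value of joint power below 0.25 rad)).
It fails at once if the cancel key is pressed (value of joint cancel above 0.002 m).
It fails at once if the cover is lifted higher than it stood (over 1.0 rad) (value of joint cover above 1 rad).
It fails at once if a loose thing beside the printer is lifted, carried or knocked more than 25 mm from its place (distance of any of label_roll_mid, tape_roll_mid, red_carton_mid, orange_carton_mid, cutter_mid, bow_handle_mid from where it was at the start of the episode above 0.025 m).
It also fails if it takes over 51 s, if anything falls off the work surface, if the arm or the gripper's body presses on something with over 40 N, if the wrist force passes 120 N, or if a joint passes its speed limit or range.

## Working session

There is one attempt and no reset: what is moved stays moved. The work goes in short steps, Python scripts to look and compute and a tool call to move; the robot and the scene stay as the last step left them, time stands still between calls to the robot, and variables do not carry over. Pictures are saved under pics/ and viewed, and the job is handed in when it is done.

Besides the shell and the picture viewer there is one more tool, called after "Emit:" as a command line: name --argument value ..., lists and objects as JSON in quotes. move_arm: Moves the arm, as the interface text tells. Its arguments: {"type":"object","properties":{"rows":{"type":"array","items":{"type":"number"}},"grip_force":{"type":"number"}},"required":["rows"]}

```bash
ls; mkdir -p pics
cat > h.py <<'E'
import numpy as np, cv2
from rig import robot
def shot(n):
    c=robot.camera(n); return c
def save(c,f): cv2.imwrite('pics/'+f,cv2.cvtColor(c['color'],cv2.COLOR_RGB2BGR))
def world(c,uv,z=None,Rt=None):
    p=cv2.undistortPoints(np.array([[uv]],float),c['camera_matrix'],np.array(c['distortion']))[0,0]
    u,v=int(round(uv[0])),int(round(uv[1]))
    d=np.array([p[0],p[1],1.])
    R=np.array(c['R']);t=np.array(c['t'])
    if z is None:
        w=c['z_map'][max(v-2,0):v+3,max(u-2,0):u+3]; w=w[w>0]
        X=d*np.median(w); return R.T@(X-t)
    o=-R.T@t; r=R.T@d
    return o+r*(z-o[2])/r[2]
E
python3 - <<'E'
from h import *
np.set_printoptions(precision=4,suppress=True)
for n in['scene','top']:
    c=shot(n); save(c,n+'0.png')
    print(n,-np.array(c['R']).T@c['t'])
    for th in ['printer','cover_hinge','cover_strip','power_on_end','feed_top','cancel_top','label_roll_mid','tape_roll_mid','red_carton_mid','orange_carton_mid','cutter_mid','bow_handle_mid']:
        r=robot.spot_point(n,th)
        for x in r[:2]: print(th,round(x['conf'],2),np.round(x['at'],1),world(c,x['at']))
print(robot.get_obs())
E
```

```text
pics
scene [1.4628 0.2732 0.8199]
printer 0.72 [262.9 232. ] [0.71   0.1033 0.108 ]
cover_hinge 0.92 [268.2 229.1] [0.7071 0.1141 0.1164]
cover_strip 0.74 [281.8 128.3] [0.552  0.1056 0.2744]
cover_strip 0.53 [230.7 167.3] [ 0.5589 -0.0119  0.1545]
power_on_end 0.67 [224.3 181.9] [ 0.6122 -0.0116  0.15  ]
feed_top 0.43 [232.4 156.5] [ 0.5153 -0.0204  0.1555]
cancel_top 0.52 [179.6 193.5] [ 0.504  -0.1771  0.0013]
cancel_top 0.48 [230.3 165.7] [ 0.5545 -0.0142  0.1557]
label_roll_mid 0.87 [167.8 235.6] [ 0.7513 -0.1009  0.0872]
tape_roll_mid 0.66 [181.6 195.3] [ 0.5069 -0.1705 -0.0013]
tape_roll_mid 0.45 [277.9 131.9] [0.5596 0.0987 0.2686]
red_carton_mid 0.95 [345.5 259.8] [0.6848 0.2849 0.0441]
orange_carton_mid 0.79 [347.8 211.1] [0.5271 0.2732 0.0525]
cutter_mid 0.68 [304.6 193. ] [0.6545 0.1791 0.1871]
top [0.4441 0.0347 1.2447]
cover_hinge 0.6 [228.8 139.5] [0.6821 0.1161 0.1763]
cover_hinge 0.59 [173.5 222.8] [0.4985 0.2605 0.0558]
cover_strip 0.66 [236.5 190.7] [0.554  0.0916 0.2762]
power_on_end 0.43 [280.3 164.8] [ 0.628  -0.0012  0.1538]
feed_top 0.51 [289.3 215.3] [ 0.5118
[... 262 characters left out ...]
n_mid 0.87 [176.2 226.3] [0.4899 0.2535 0.0563]
cutter_mid 0.56 [222.2 257.8] [0.4121 0.1419 0.0157]
bow_handle_mid 0.8 [304.  245.8] [ 0.4431 -0.0644  0.0324]
bow_handle_mid 0.24 [162.6 163.3] [0.6498 0.294  0.0456]
{'time': 1.3, 'q': array([-1.4705,  0.5275,  1.4327, -0.    ,  1.1814, -0.1785]), 'joint_velocities': array([ 0.0012, -0.0009,  0.0004,  0.0007, -0.001 ,  0.0001]), 'joint_torque': array([ -0.0004, -44.0025, -17.6981,   0.0633,   0.0504,  -0.    ]), 'position': array([ 0.172 , -0.6009,  0.2226]), 'tool_rot': array([ 0.9903,  0.1389, -0.    ,  0.    ]), 'ft_force': array([-0.0698,  0.2405, -0.358 ]), 'moment': array([-0.016 ,  0.0083,  0.0134]), 'grip_width': 0.08730986806641322}
```

View pics/scene0.png

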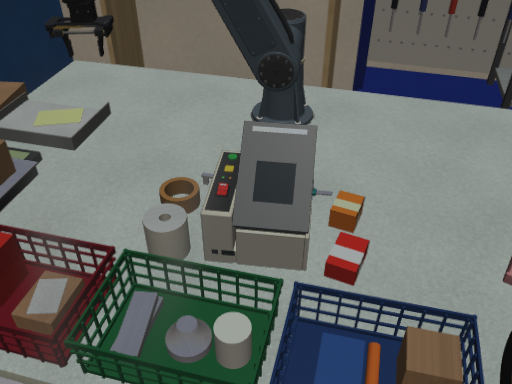

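View pics/top0.png

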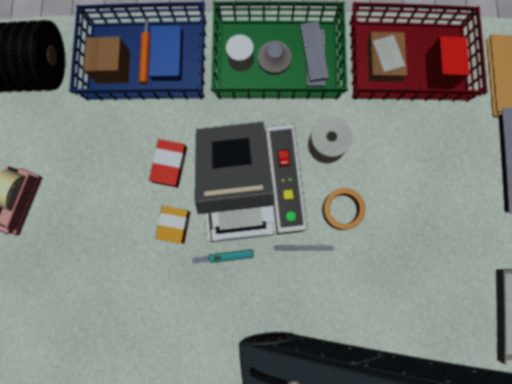

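The scene view shows the cover raised, with the green key at (232,156), yellow at (229,168) and red rocker at (223,188). The top view shows the green key at (290,216), yellow at (288,195), rocker at (284,158) and strip at (234,191). Next I'll fit the printer pose from colour centroids.

Run:
```python
from h import *
from scipy.optimize import least_squares
np.set_printoptions(precision=4,suppress=True)
P=[]
for n,box in [('top',(270,305,140,230)),('scene',(210,245,145,205))]:
    c=shot(n); im=c['color']; hsv=cv2.cvtColor(im,cv2.COLOR_RGB2HSV)
    u0,u1,v0,v1=box
    for nm,lo,hi,z in [('g',45,80,.1565),('y',22,34,.1565),('r',0,8,.158)]:
        m=((hsv[...,0]>=lo)&(hsv[...,0]<=hi)&(hsv[...,1]>120)&(hsv[...,2]>70)).astype(np.uint8)
        M=np.zeros_like(m); M[v0:v1,u0:u1]=m[v0:v1,u0:u1]
        k,l,s,ce=cv2.connectedComponentsWithStats(M)
        i=1+np.argmax(s[1:,4]); uv=ce[i]
        p=world(c,uv,z); P.append((n,nm,p)); print(n,nm,s[i],uv,p,world(c,uv))
loc={'g':(-.09,-.083),'y':(-.04,-.083),'r':(.045,-.083)}
for sel in (['top'],['scene'],['top','scene']):
    Q=[(loc[b],p) for a,b,p in P if a in sel]
    def f(x):
        ca,sa=np.cos(x[2]),np.sin(x[2])
        return np.concatenate([[x[0]+ca*l[0]-sa*l[1]-p[0],x[1]+sa*l[0]+ca*l[1]-p[1]] for l,p in Q])
    s=least_squares(f,[.6,.07,0]);x=s.x
    print(sel,x,s.fun)
    ca,sa=np.cos(x[2]),np.sin(x[2])
    for nm,l in dict(feed=(-.09,-.083),press_rocker=(.026,-.083),pivot=(.045,-.083),hinge=(.112,.034),strip_shut=(-.101,.034)).items():
        print(nm,x[0]+ca*l[0]-sa*l[1],x[1]+sa*l[0]+ca*l[1])
# strip in top
c=shot('top')
for u in range(208,262,6): 
    print(u,[np.round(world(c,(u,v)),3).tolist() for v in (188,191)])
```

```text
top g [286 211  11  11  94] [290.8085 215.9574] [ 0.5104 -0.0247  0.1565] [ 0.5103 -0.0246  0.1576]
top y [283 189  11  11 105] [288.0095 194.2286] [ 0.5598 -0.0185  0.1565] [ 0.5598 -0.0185  0.1567]
top r [278 150  12  16 158] [283.519  157.1582] [ 0.645  -0.0085  0.158 ] [ 0.6454 -0.0085  0.156 ]
scene g [228 154   9   6  45] [232.0444 156.2667] [ 0.516  -0.0211  0.1565] [ 0.5145 -0.0216  0.1555]
scene y [224 165  10   7  60] [228.9833 167.9   ] [ 0.565  -0.0143  0.1565] [ 0.5636 -0.0147  0.1555]
scene r [217 183  12  13 102] [222.0882 189.4412] [ 0.6503 -0.0048  0.158 ] [ 0.6455 -0.0065  0.154 ]
['top'] [0.5899 0.0686 0.1198] [ 0.0001  0.0001  0.0004 -0.0001 -0.0005 -0.    ]
feed 0.5105084905973359 -0.02459317344205679
press_rocker 0.6256777319728853 -0.010735112936328478
pivot 0.6445416594395702 -0.008465258198321265
hinge 0.6970842981722565 0.11570104606739498
strip_shut 0.4856097428878423 0.09025477979394558
['scene'] [0.5953 0.0724 0.1196] [-0.0001  0.0003  0.0005 -0.0005 -0.0004  0.0002]
feed 0.5158551581688386 -0.020760264263334702
press_rocker 0.6310261100653257 -0.00691642
[... 285 characters left out ...]
0017]
feed 0.5131818258555861 -0.022676732710208876
press_rocker 0.6283519196308476 -0.008825758022575125
pivot 0.6472159867147267 -0.006557063892704079
hinge 0.6997662646844627 0.11760600745020158
strip_shut 0.48829014421781863 0.09217275220480514
208 [[0.561, 0.151, 0.264], [0.554, 0.15, 0.271]]
214 [[0.561, 0.139, 0.265], [0.554, 0.138, 0.272]]
220 [[0.561, 0.126, 0.267], [0.554, 0.125, 0.273]]
226 [[0.561, 0.114, 0.267], [0.554, 0.113, 0.274]]
232 [[0.56, 0.101, 0.271], [0.553, 0.101, 0.276]]
238 [[0.56, 0.089, 0.27], [0.553, 0.089, 0.276]]
244 [[0.56, 0.077, 0.272], [0.553, 0.076, 0.276]]
250 [[0.56, 0.064, 0.273], [0.553, 0.064, 0.279]]
256 [[0.56, 0.052, 0.275], [0.553, 0.052, 0.279]]
```

Emit:
move_arm --rows '[20,40,20,0,0,-0.04,1,20,40,20,0,0,-0.04,1,20,40,20,0,0,-0.04,1,20,40,20,0,0,-0.04,1,22,42,15,0,0,0,1,24,42,12,0,0,0,1,24,42,12,0,0,0,1,24,42,12,0,0,0,1,24,42,12,0,0,0,1,24,42,12,0,0,0,1,24,42,0,0,0,0,1,24,42,0,0,0,0,1]' --grip_force 20

```text
time: 2.65
position: [0.4428, -0.1031, 0.3784]
tool_rot: [0.998, 0.059, 0.001, 0.001]
ft_force: [0.4, -0.8, -0.5]
grip_width: 0.0029
```

Emit:
move_arm --rows '[24,42,0,0,0,0,1,24,42,0,0,0,0,1,12,5,0,0,0,0,1,0,0,0,0,0,0,1,0,0,0,0,0,0,1,0,0,0,0,0,0,1]'

```text
time: 3.25
position: [0.5013, -0.0172, 0.3775]
tool_rot: [0.998, 0.058, -0.0, 0.0]
ft_force: [0.3, 0.2, 0.1]
grip_width: 0.0008
```

```bash
cat >> h.py <<'E'
from scipy.spatial.transform import Rotation as Ro
def wshot():
    o=robot.get_obs(); c=robot.camera('wrist')
    T=np.eye(4);T[:3,:3]=Ro.from_quat(o['tool_rot']).as_matrix();T[:3,3]=o['position']
    W=T@np.array(c['tool_from_camera']); c['R']=W[:3,:3].T; c['t']=-W[:3,:3].T@W[:3,3]
    return c
E
python3 - <<'E'
from h import *
o=robot.get_obs(); print(o['time'],o['position'],o['tool_rot'],o['ft_force'],o['grip_width'],o['q'])
c=wshot(); save(c,'w1.png'); print(-c['R'].T@c['t'])
for th in ['cover_strip','power_on_end','feed_top','cancel_top']:
    for x in robot.spot_point('wrist',th)[:2]: print(th,round(x['conf'],2),np.round(x['at'],1),world(c,x['at']))
E
```

```text
3.25 [ 0.50125644 -0.01720103  0.37746107] [ 9.98300623e-01  5.82722993e-02 -4.25599586e-04  1.55141957e-04] [0.30415752 0.22113497 0.07437737] 0.0007826297702540385 [-2.57114187e-01  2.00904102e-01  1.50937520e+00 -5.64457662e-04
  1.43202633e+00  1.19714975e+00]
[ 0.57387342 -0.0091999   0.53967306]
cover_strip 0.79 [126.4 114.3] [0.55473769 0.0961935  0.27491412]
power_on_end 0.62 [255.   54.9] [ 0.63111031 -0.00556484  0.16127685]
feed_top 0.8 [258.7 160.9] [ 0.50820249 -0.02532895  0.15679307]
feed_top 0.64 [274.4 188.5] [ 0.44200986 -0.06374049  0.03347429]
```

View pics/w1.png

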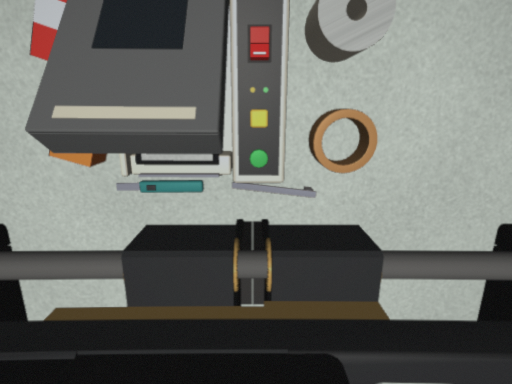

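Run:
```python
from h import *
np.set_printoptions(precision=4,suppress=True)
c=wshot(); im=c['color']; hsv=cv2.cvtColor(im,cv2.COLOR_RGB2HSV)
for nm,lo,hi,z in [('g',45,80,.1565),('y',22,34,.1565),('r',0,8,.158)]:
    m=((hsv[...,0]>=lo)&(hsv[...,0]<=hi)&(hsv[...,1]>120)&(hsv[...,2]>70)).astype(np.uint8)
    m[:, :235]=0; m[:,285:]=0; m[185:]=0
    k,l,s,ce=cv2.connectedComponentsWithStats(cv2.morphologyEx(m,cv2.MORPH_CLOSE,np.ones((7,7))))
    i=1+np.argmax(s[1:,4]); print(nm,s[i],ce[i],world(c,ce[i],z),world(c,ce[i]))
print('bar',world(c,(260,53),.161),world(c,(260,53)))
for p in [(60,112),(126,113),(190,113)]: print(world(c,p))
```

```text
g [250 150  18  18 254] [258.5669 158.5   ] [ 0.5118 -0.0243  0.1565] [ 0.5119 -0.0242  0.1569]
y [251 110  17  18 301] [258.9767 118.5282] [ 0.5614 -0.0186  0.1565] [ 0.5614 -0.0186  0.1567]
r [250  27  20  34 673] [259.5141  43.4324] [ 0.6449 -0.0086  0.158 ] [ 0.6453 -0.0086  0.156 ]
bar [ 0.6345 -0.0105  0.161 ] [ 0.6345 -0.0105  0.161 ]
[0.55   0.153  0.2731]
[0.5561 0.0977 0.2737]
[0.5628 0.0437 0.2733]
```

Wrist view: the strip is at (126,113), green key (259,158), yellow (259,118), and rocker (260,43) with its bar at (260,53). The depth agrees with the heights in the brief. The wrist and top views agree to about 1.5 mm, while the scene camera is about 5 mm off. I'll go to the strip and push the cover.

Emit:
move_arm --rows '[15,29,-12,0,0,0,1,15,29,-12,0,0,0,1,15,29,-12,0,0,0,1,15,30,-12,0,0,0,1,0,0,-20,0,0,0,1,0,0,-20,0,0,0,1,0,0,-5,0,0,0,1,0,0,0,0,0,0,1]'

```text
time: 4.35
position: [0.5616, 0.1009, 0.2839]
tool_rot: [0.998, 0.059, -0.001, -0.0]
ft_force: [-0.3, 1.0, -0.5]
grip_width: 0.0008
```

Emit:
move_arm --rows '[-6,-1,-10,0,0,0,1,-6,-1,-10,0,0,0,1,-7,0,-10,0,0,0,1,-6,-1,-10,0,0,0,1,-5,-1,-8,0,0,0,1,-5,0,-8,0,0,0,1,-5,-1,-7,0,0,0,1,-5,0,-8,0,0,0,1]'

```text
time: 5.15
position: [0.5174, 0.0959, 0.2132]
tool_rot: [0.998, 0.059, 0.001, 0.0]
ft_force: [0.0, -0.6, 1.1]
grip_width: 0.0008
```

Emit:
move_arm --rows '[-5,0,-10,0,0,0,1,-5,-1,-11,0,0,0,1,-5,-1,-11,0,0,0,1,-4,0,-11,0,0,0,1,-3,-1,-10,0,0,0,1,-3,0,-8,0,0,0,1,0,0,-2,0,0,0,1,0,0,-1,0,0,0,1,0,0,0,0,0,0,1]'

```text
time: 6.05
position: [0.4909, 0.0932, 0.1503]
tool_rot: [0.998, 0.06, -0.001, 0.0]
ft_force: [-2.6, -0.8, 9.8]
grip_width: 0.0003
```

Emit:
move_arm --rows '[0,0,-1,0,0,0,1,0,0,-1,0,0,0,1,0,0,0,0,0,0,1]'

```text
time: 6.35
position: [0.4909, 0.0932, 0.1501]
tool_rot: [0.998, 0.06, -0.001, 0.0]
ft_force: [-6.4, -0.6, 23.5]
grip_width: 0.0003
```

Emit:
move_arm --rows '[0,0,12,0,0,0,1,0,0,35,0,0,0,1,27,-20,0,0,0,0,1,27,-21,0,0,0,1,27,-21,0,0,0,1,27,-21,0,0,0,1,27,-21,0,0,0,1,0,0,0,0,0,0,1,0,0,0,0,0,0,1]'

```text
$.rows: bad value
```

Run:
```python
from h import *
np.set_printoptions(precision=4,suppress=True)
o=robot.get_obs(); print(o['time'],o['position'],o['ft_force'])
c=shot('scene'); save(c,'scene1.png')
for x in robot.spot_point('scene','cover_strip')[:2]: print(x,world(c,x['at']))
c=wshot(); save(c,'w2.png')
```

```text
6.35 [0.4909 0.0932 0.1501] [-6.4295 -0.5643 23.4979]
{'at': [281.0, 160.8], 'conf': 0.7} [0.5009 0.0977 0.1534]
```

View pics/scene1.png

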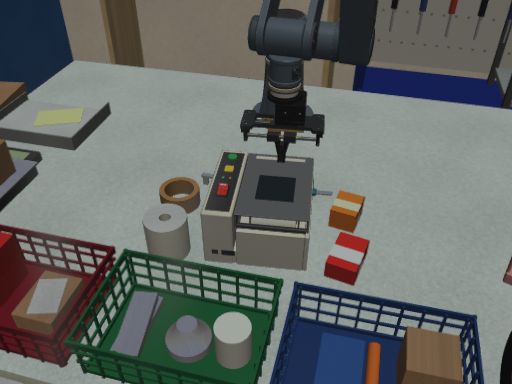

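View pics/w2.png

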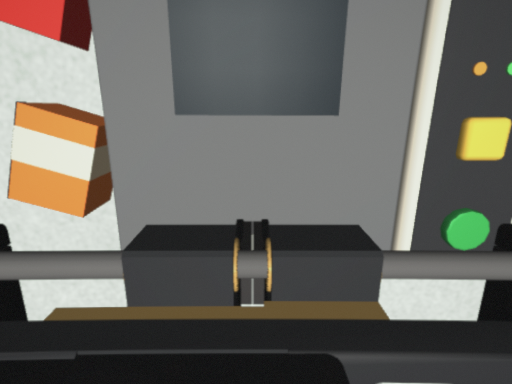

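The pictures show the cover level with the strip at (281,161), so it is shut. The last move was refused because its rows were miscounted; I'll send it again.

Emit:
move_arm --rows '[0,0,12,0,0,0,1,0,0,35,0,0,0,1,27,-20,0,0,0,0,1,27,-21,0,0,0,0,1,27,-21,0,0,0,0,1,27,-21,0,0,0,0,1,27,-21,0,0,0,0,1,0,0,0,0,0,0,1,0,0,0,0,0,0,1]'

```text
time: 7.4
position: [0.6262, -0.011, 0.1935]
tool_rot: [0.998, 0.059, -0.001, -0.0]
ft_force: [-0.0, 0.4, 0.7]
grip_width: 0.0005
```

Run:
```python
from h import *
np.set_printoptions(precision=4,suppress=True)
c=wshot(); save(c,'w3.png')
c=shot('top'); save(c,'top3.png')
for x in robot.spot_point('top','cover_strip')[:2]: print(x,world(c,x['at']))
```

```text
{'at': [240.8, 229.0], 'conf': 0.95} [0.4641 0.064  0.6487]
{'at': [330.8, 141.3], 'conf': 0.67} [ 0.602  -0.0662  0.5254]
```

View pics/w3.png

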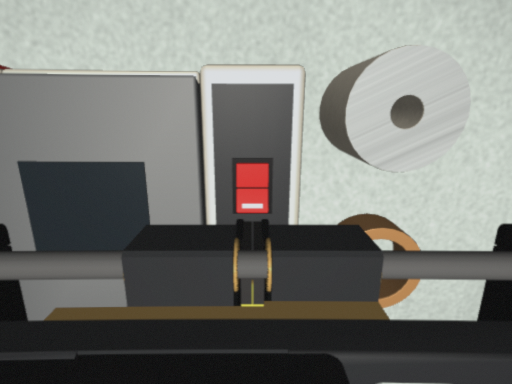

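The rocker at (252,187) is centred laterally on the fingers, so I'll press its front end.

Emit:
move_arm --rows '[0,0,-14,0,0,0,1,0,0,-14,0,0,0,1,0,0,-4,0,0,0,1,0,0,-3,0,0,0,1,0,0,-2,0,0,0,1,0,0,-1,0,0,0,1,0,0,0,0,0,0,1]'

```text
time: 8.25
position: [0.6274, -0.0109, 0.1566]
tool_rot: [0.998, 0.059, 0.001, 0.0]
ft_force: [-0.3, 0.2, -0.8]
grip_width: 0.0002
```

Emit:
move_arm --rows '[0,0,-1,0,0,0,1,0,0,-1,0,0,0,1,0,0,0,0,0,0,1]'

```text
time: 8.55
position: [0.6277, -0.011, 0.1558]
tool_rot: [0.998, 0.059, 0.001, 0.0]
ft_force: [-2.6, -0.1, 5.5]
grip_width: 0.0002
```

Emit:
move_arm --rows '[0,0,-1,0,0,0,1,0,0,-1,0,0,0,1,0,0,0,0,0,0,1]'

```text
time: 8.85
position: [0.6278, -0.011, 0.1557]
tool_rot: [0.998, 0.059, 0.001, 0.0]
ft_force: [-5.7, 1.2, 14.7]
grip_width: 0.0004
```

Emit:
move_arm --rows '[0,0,12,0,0,0,1,0,0,32,0,0,0,1,-28,-3,0,0,0,0,1,-29,-3,0,0,0,0,1,-29,-4,0,0,0,0,1,-29,-3,0,0,0,0,1,0,0,0,0,0,0,1,0,0,0,0,0,0,1]'

```text
time: 9.65
position: [0.5127, -0.0241, 0.1971]
tool_rot: [0.998, 0.059, 0.001, 0.0]
ft_force: [0.4, 0.2, 0.6]
grip_width: 0.0003
```

Run:
```python
from h import *
np.set_printoptions(precision=4,suppress=True)
c=wshot(); save(c,'w4.png'); print(robot.get_obs()['position'])
for x in robot.spot_point('wrist','power_on_end')[:2]: print(x,world(c,x['at']))
c=shot('scene'); save(c,'scene4.png')
for th in('power_on_end','cover_strip'):
  for x in robot.spot_point('scene',th)[:2]: print(x,world(c,x['at']))
im=cv2.resize(c['color'][130:260,170:330],None,fx=4,fy=4,interpolation=cv2.INTER_CUBIC); cv2.imwrite('pics/s4z.png',im[...,::-1])
```

```text
[ 0.5136 -0.0243  0.1971]
{'at': [250.7, 28.5], 'conf': 0.91} [ 0.6304 -0.0096  0.1562]
{'at': [222.2, 182.7], 'conf': 0.59} [ 0.6162 -0.0154  0.1499]
{'at': [282.3, 160.6], 'conf': 0.97} [0.4929 0.0994 0.149 ]
```

View pics/w4.png

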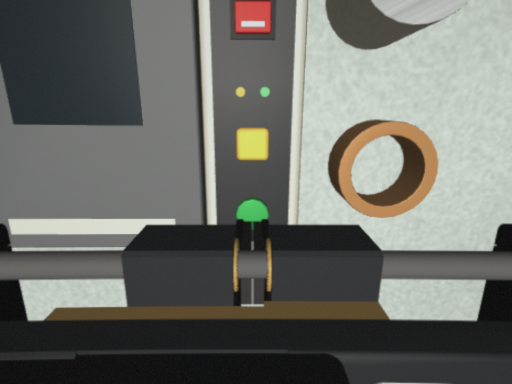

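View pics/s4z.png

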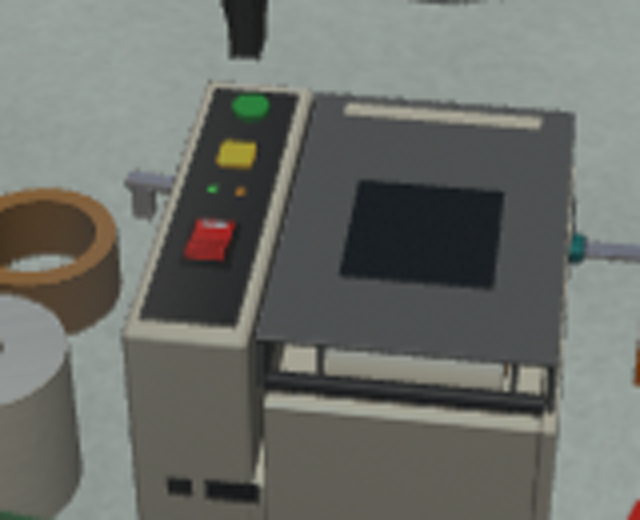

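The rocker's on end now reads 0.156 m (0.161 m before), so it is on, and the cover is shut. The green key at (252,212) lies under the fingers, so I'll press it.

Emit:
move_arm --rows '[-1,0,-15,0,0,0,1,0,0,-15,0,0,0,1,0,0,-6,0,0,0,1,0,0,-4,0,0,0,1,0,0,-3,0,0,0,1,0,0,-2,0,0,0,1,0,0,0,0,0,0,1]'

```text
time: 10.6
position: [0.5111, -0.0237, 0.1529]
tool_rot: [0.998, 0.059, 0.0, 0.0]
ft_force: [-2.1, 0.8, 7.3]
grip_width: -0.0
```

Almost fully in (z 0.1529 m, 7 N); I'll press 1 mm further and hold for over 2 s.

Emit:
move_arm --rows '[0,0,-1,0,0,0,1,0,0,0,0,0,0,1,0,0,0,0,0,0,1,0,0,0,0,0,0,1,0,0,0,0,0,0,1,0,0,0,0,0,0,1,0,0,0,0,0,0,1,0,0,0,0,0,0,1,0,0,0,0,0,0,1,0,0,0,0,0,0,1,0,0,0,0,0,0,1,0,0,0,0,0,0,1]'

```text
time: 11.8
position: [0.5111, -0.0237, 0.1527]
tool_rot: [0.998, 0.059, 0.001, 0.0]
ft_force: [-3.7, 2.0, 13.3]
grip_width: 0.0001
```

Emit:
move_arm --rows '[0,0,0,0,0,0,1,0,0,0,0,0,0,1,0,0,0,0,0,0,1,0,0,0,0,0,0,1,0,0,0,0,0,0,1,0,0,0,0,0,0,1,0,0,0,0,0,0,1,0,0,0,0,0,0,1,0,0,0,0,0,0,1,0,0,0,0,0,0,1,0,0,0,0,0,0,1,0,0,0,0,0,0,1]'

```text
time: 13.0
position: [0.5111, -0.0237, 0.1528]
tool_rot: [0.998, 0.059, 0.001, 0.0]
ft_force: [-4.6, 0.8, 13.5]
grip_width: 0.0007
```

Held for about 2.4 s. Now I'll retract and check.

Emit:
move_arm --rows '[0,0,10,0,0,0,1,0,0,30,0,0,0,1,0,0,40,0,0,0,1,0,0,45,0,0,0,1,0,0,45,0,0,0,1,-10,0,40,0,0,0,1,0,0,0,0,0,0,1,0,0,0,0,0,0,1,0,0,0,0,0,0,1,0,0,0,0,0,0,1]'

```text
time: 14.0
position: [0.5003, -0.0237, 0.3588]
tool_rot: [0.998, 0.059, -0.002, -0.001]
ft_force: [0.5, 0.1, -0.8]
grip_width: 0.0004
```

Run:
```python
from h import *
np.set_printoptions(precision=4,suppress=True)
c=wshot(); save(c,'w5.png'); o=robot.get_obs();print(o['time'],o['position'],o['ft_force'])
for th in ('feed_top','cancel_top','power_on_end','cover_strip','tape_roll_mid','label_roll_mid','bow_handle_mid','cutter_mid'):
  for x in robot.spot_point('wrist',th)[:1]: print(th,np.round(x['at']),x['conf'],world(c,x['at']))
c=shot('scene'); save(c,'scene5.png')
```

```text
14.05 [ 0.5004 -0.0237  0.3589] [ 0.2049  0.0036 -0.0506]
feed_top [254. 159.] 0.85 [ 0.5111 -0.0247  0.1568]
cancel_top [251. 117.] 0.85 [ 0.5607 -0.0149  0.1568]
power_on_end [252.  53.] 0.74 [ 0.6295 -0.0078  0.1552]
cover_strip [162. 168.] 0.72 [0.4851 0.0878 0.1513]
label_roll_mid [346.  13.] 0.7 [ 0.6947 -0.1163  0.1021]
bow_handle_mid [272. 188.] 0.94 [ 0.4448 -0.0645  0.0321]
cutter_mid [155. 185.] 0.57 [0.4205 0.1375 0.0143]
```

View pics/w5.png

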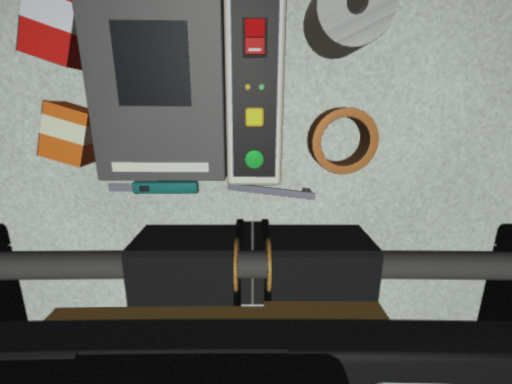

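View pics/scene5.png

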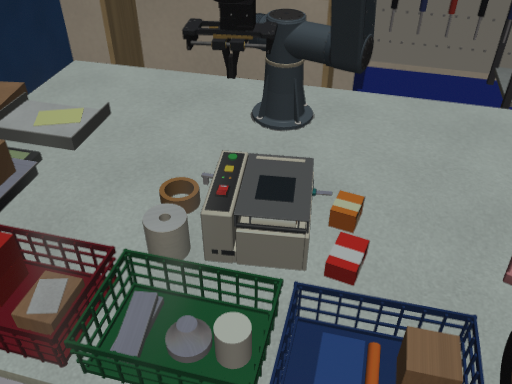

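The final views show:
- **Cover:** shut, with the strip at (160,167) reading z 0.151 m.
- **Rocker:** on, with its end at (254,50) reading 0.155 m.
- **Keys:** both out, at 0.157 m.
- **Loose things:** still in place.

Now I'll hand in.

```bash
python3 -c "
from rig import robot
print(robot.hand_in())"
```

```text
the job is handed in; nothing more can be done
None
```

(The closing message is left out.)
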